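# Dip the reservoir with the gauge rod and hold its tip level over the drip dish

### The arm

A 7-joint arm with a two-finger parallel gripper is mounted at the origin on a cart in front of the work surface, level with it; the furniture and walls round the work are solid. World frame = base frame: x ahead of the robot, y to its left, z up, the work surface at z = 0. Lengths are in m, angles in rad, forces in N, time in s.
With the tool pointing down it reaches from about 0.425 to 0.925 m from the base axis. Payload 6.8 kg.
Tool frame: the origin (TCP) lies between the finger pads; the fingertips stand 19 mm ahead of it and the grasp point (between the pads) is the TCP (arm.finger_overhang is the distance from the TCP to the fingertips, in m); z points along the fingers, y is the line along which they close (so a half turn about z gives the same grasp; the last joint's range is limited). The gripper opens to 85 mm and grips with 20 to 120 N. Pads are 22 mm wide; open, the fingers measure 114 mm over their backs; the gripper's body (76 mm by 85 mm) begins 54 mm behind the grasp point. The pads swing forward as they close: fully open they stand 13 mm farther back than shut.
Start: joints at [1.059, 0.477, 0.022, 1.555, -0.011, 1.109, -0.083], TCP at [0.265, -0.621, 0.25] pointing down, gripper open.
Joint ranges: [-2.96, 2.96], [-0.34, 2.1], [-1.41, 1.46], [0.24, 2.44], [-1.37, 4.51], [0.17, 1.92], [-2.96, 2.96]. Speed limits (rad/s): [2.39, 2.39, 3.14, 3.14, 3.14, 3.14, 3.14].

### API

Orientations are given as a unit quaternion [w, x, y, z].
In Python, from bench import arm gives the robot as it stands. The module is installed in compiled form; this text tells all that it offers.
- The arm moves only by the shell command python3 -m pendant 'ROWS' [OPENING]. ROWS is JSON, a list of rows, each a list of 4 numbers: the shift along the tool's x, y, z in mm, then the turn about the tool's z in degrees. In form: [[dx, dy, dz, twist], ...]. A call has 1 to 8 rows; each row shifts and turns the commanded pose from where the row before left it, along the tool's axes as they then stand; what a row does not reach is not made up. A row lasts 1/8 s, in which the tool goes at most 62.5 mm and 10.7 degrees, less where a joint would pass 70% of its speed; a pose out of reach is approached as far as the arm can. A call with a gripper value outside its range is refused whole. OPENING is the opening, from 0 (shut) to 1 (fully open), set as the call begins (- or left out, the last holds). The fingers move at their own pace and stop on an object; the grip force is fixed at half the most. Time passes only in rows, so rows that do not move let the fingers close. It gives the time, the measured TCP pose, the force, the opening and the grip force at its end, in the units of the state.
- arm.observe(): the state, without advancing time (a new reading comes with each control period).
- arm.read_camera(name): name is "scene" or "side" or "wrist"; returns a dict with "image" (400x640x3 uint8, blue, green, red), "z_map" (400x640 float32, m along the optical axis (not along the pixel's ray), 0 where there is no reading), "camera_matrix" (3x3 intrinsics, pixels), "xyz" and "orientation" of the camera in the world. Camera axes: x right, y down, z forward; pixel columns grow to the right and rows downward; lengths in m; the calibration is good to about 2 mm. A picture is of the moment at which its call begins.
- arm.job_done(): hands the job in; it is judged then, once.
The state is a dict: "clock": time; "qpos": joint angles; "joint_velocities": joint speeds; "joint_efforts": joint torques, N m; "position": TCP position; "orientation": TCP orientation; "contact_force": force on the tool from outside, world axes, zero at the start; "torque": the same for the moment, N m; "opening": finger opening in m; "finger_force": force on a finger pad.
Only numpy, scipy, OpenCV 4.12 (cv2) and the standard library are available. Lean on these libraries where they do the work, as an engineer would, in place of code of your own. Each camera call takes 0.05 s, during which the arm holds its last target. There are 200 camera calls.

### The job

Check the rinse reservoir: take the gauge rod (the one with the round collar, not the plain stirring rod) by its grip and push it gently, tip first, down the reservoir's sloping guide tube until the collar stops on the tube's mouth. Pull it all the way out again, then hold it level for reading with its tip above the drip dish, clear of everything, somewhere between a hand's breadth and 25 cm above the worktop. Finish while still holding the rod there, steady; do not put it down or let go, and leave the stirring rod and the dropper bottle where they are.

Things in the scene. Friction and masses are not known exactly. Their poses are not given: they have to be found in the camera images.
- gauge_grip (a point): Centre of the gauge rod's grip, where to grasp. Loose, 201 mm long, 50-100 g: black grip 100 long, 16 x 16 section; steel collar 32 across, 5 thick; steel shaft 8 across, round end, dark rings. Its x axis runs along the rod from grip to tip; y, z square to the grip's flat sides. It starts level in a cradle, a flat side up, axis 50 above the worktop, and lifts straight up.
- cradle_a: Grey cradle (fixed) of the gauge rod; a second one alike holds the stirring rod. Origin on the worktop under the grip's centre, x toward the rod's tip. Base plate 190 x 50 x 8 mm; two notched supports 36 wide, 8 thick: at x -43 (top 52 above the worktop) and at x +110 (top 56). Between them the grip is free down to the plate.
- gauge_collar (a point): Centre of the tip-side face of the gauge rod's collar, 55 mm from the grip's centre along the rod's x axis. The shaft stands 96 mm beyond this face.
- gauge_tip (a point): The gauge rod's tip, 151 mm from the grip's centre along the rod's x axis.
- tube_mouth (a point): Centre of the mouth (rim plane) of the reservoir's steel guide tube, 119 mm above the worktop. z points out of the tube along its axis, which rises 35 degrees above the horizontal; the rod goes in along -z. Tube 100 mm long, bore 14, flared over its last 12 mm to about 22 inside, 32 outside.
- reservoir: The fixed white tank that the guide tube rises from: 110 (x) x 120 (y) x 90 mm high, 103 over its screw cap. Origin at the centre of its underside; the tube leans out over its +x side, the mouth 82 mm from the origin; a short drain stub on the -x side.
- drip_dish: Shallow round steel dish, fixed, open, 88 mm across the rim, 16 high; origin at the centre of its underside on the worktop.
- stirrer_grip (a point): Centre of the grip of the plain stirring rod: same grip and shaft as the gauge rod (198 mm long, grip 100 x 16 x 16) but no collar. It lies in the other cradle, at least 80 mm to the side of the gauge rod. Leave it alone.
- dropper_mid (a point): Middle of a loose brown dropper bottle, 34 mm across and 102 high, standing upright behind the work. Leave it alone.

How it is judged:
On the way, in this order (a step that is already met when the one before it is completed fails the run):
1. The held gauge rod is fully home in the guide tube: collar against the mouth (gap under 3.5 mm), rod in line with the tube (z of gauge_collar in the frame of tube_mouth between -0.004 and 0.0035 m and z of gauge_tip in the frame of tube_mouth below -0.085 m and x of gauge_collar in the frame of tube_mouth between -0.007 and 0.007 m and y of gauge_collar in the frame of tube_mouth between -0.007 and 0.007 m and angle between the x axis of gauge_grip and the z axis of tube_mouth, either way round below 0.12 rad and contact force between the fingers and gauge above 0.5 N), for 0.15 s.
2. The held rod is withdrawn: its tip is at least 10 mm out of the mouth (z of gauge_tip in the frame of tube_mouth above 0.01 m and contact force between the fingers and gauge above 0.5 N), for 0.1 s.
At the end, for the whole second after the job is handed in: The gripper still holds the gauge rod, at rest and touching nothing else, level within about 10 degrees, its tip within 40 mm (seen from above) of the drip dish's centre and 60 to 260 mm above the worktop; the stirring rod and the dropper bottle are within 20 mm of where they were (contact force between the fingers and gauge above 0.5 N and angle between gauge_grip's own x axis and vertical between 1.4008 and 1.7408 rad and horizontal distance between gauge_tip and drip_dish below 0.04 m and height (world z) of gauge_tip between 0.06 and 0.26 m and height (world z) of gauge_grip above 0.06 m and linear speed of gauge below 0.03 m/s and angular speed of gauge below 0.2 rad/s and contact force between gauge and drip_dish below 0.05 N and contact force between gauge and reservoir below 0.05 N and distance of each of stirrer_grip, dropper_mid from where it was at the start of the episode below 0.02 m); the arm keeps its last pose, push and grip.
It fails at once if The reservoir is pushed with more than 45 N by the gauge rod (contact force between gauge and reservoir above 45 N).
It fails at once if The stirring rod or the dropper bottle is moved more than 30 mm (distance of any of stirrer_grip, dropper_mid from where it was at the start of the episode above 0.03 m).
It also fails if it takes over 51 s, if anything falls off the work surface, if the arm or the gripper's body presses on something with over 40 N, if the wrist force passes 120 N, or if a joint passes its speed limit or range.

## Working session

There is one attempt and no reset: what is moved stays moved. The work goes in short steps, Python scripts to look and compute and a shell command to move; the robot and the scene stay as the last step left them, time stands still between calls to the robot, and variables do not carry over. Pictures are saved under pics/ and viewed, at most 12 in all, crops included, and the job is handed in when it is done.

```bash
mkdir -p pics; cat > h.py <<'E'
import numpy as np, cv2
from scipy.spatial.transform import Rotation as R
from bench import arm
def rot(q): return R.from_quat(np.r_[q[1:],q[0]]).as_matrix()
def grab(n):
    c=arm.read_camera(n); K=np.array(c["camera_matrix"]); M=rot(np.array(c["orientation"])); t=np.array(c["xyz"])
    v,u=np.mgrid[:400,:640]; d=np.stack([(u-K[0,2])/K[0,0],(v-K[1,2])/K[1,1],np.ones_like(u,float)],-1)@M.T
    c["P"]=t+d*c["z_map"][...,None]; c["rays"]=d; c["t"]=t; c["K"]=K; c["M"]=M
    return c
def onplane(c,u,v,z):
    d=c["M"]@np.linalg.inv(c["K"])@[u,v,1]; return c["t"]+d*(z-c["t"][2])/d[2]
def proj(c,p):
    q=c["K"]@(c["M"].T@(np.asarray(p)-c["t"])); return q[:2]/q[2]
E
python3 - <<'E'
from h import *
for n in ("scene","side"):
    c=grab(n); cv2.imwrite(f"pics/{n}0.png",c["image"]); print(n,c["t"].round(3),c["M"].round(2).tolist(),c["K"][0,0])
    np.savez(f"{n}0.npz",**{k:c[k] for k in("image","P","t","K","M","z_map")})
s=arm.observe();print({k:np.round(v,3).tolist() for k,v in s.items()})
E
```

```text
scene [ 0.027 -0.673  0.553] [[0.84, -0.24, 0.48], [-0.54, -0.41, 0.74], [0.02, -0.88, -0.47]] 388.9992846724149
side [0.457 0.848 0.61 ] [[-1.0, -0.04, 0.02], [-0.04, 0.52, -0.86], [0.02, -0.86, -0.52]] 433.1274663845668
{'clock': 0.1, 'qpos': [1.059, 0.478, 0.022, 1.556, -0.011, 1.109, -0.083], 'joint_velocities': [-0.0, -0.002, 0.001, -0.001, 0.001, 0.0, -0.0], 'joint_efforts': [0.004, -59.777, 1.613, -28.196, 0.013, 0.005, -0.0], 'position': [0.265, -0.62, 0.249], 'orientation': [-0.001, 0.98, 0.201, -0.0], 'contact_force': [-0.055, -0.222, -0.23], 'torque': [-0.014, 0.002, -0.033], 'finger_force': 0.0, 'opening': 0.085}
```

View pics/scene0.png

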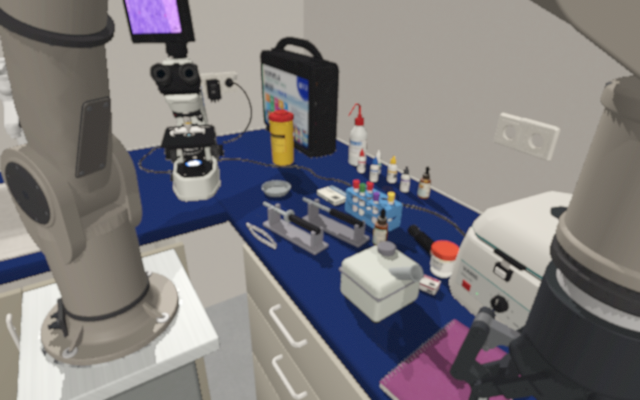

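View pics/side0.png

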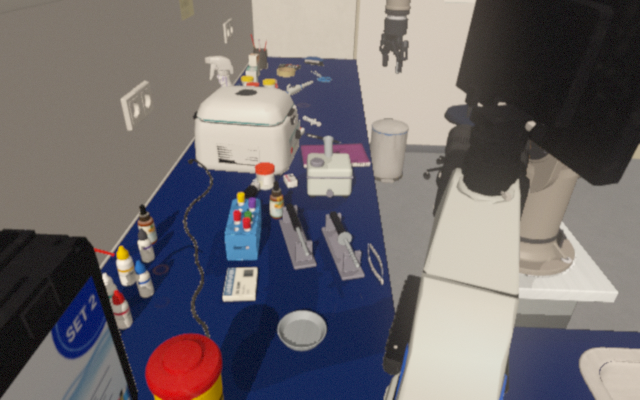

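The scene view shows the reservoir at (380,280), its tube near (405,268), two cradles at (295,228) and (338,220), and the dish at (276,188). In the side view the rod with the collar is the right-hand one, collar at (343,238); the plain rod is at (298,235), the dish at (302,330), the reservoir at (328,175) with its tube at (327,150), and the dropper at (276,200). I'll enlarge both.

```bash
python3 - <<'E'
from h import *
a=np.load("side0.npz")["image"][130:290,250:400]; b=np.load("scene0.npz")["image"][180:330,240:450]
a=cv2.resize(a,None,fx=3.2,fy=3.2,interpolation=2)[:,:]; b=cv2.resize(b,(300,214),interpolation=2)
cv2.imwrite("pics/a.png",a); 
cv2.imwrite("pics/b.png",cv2.resize(np.load("scene0.npz")["image"][180:330,240:450],None,fx=3.6,fy=3.6,interpolation=2))
E
```

```text
(no output)
```

View pics/a.png

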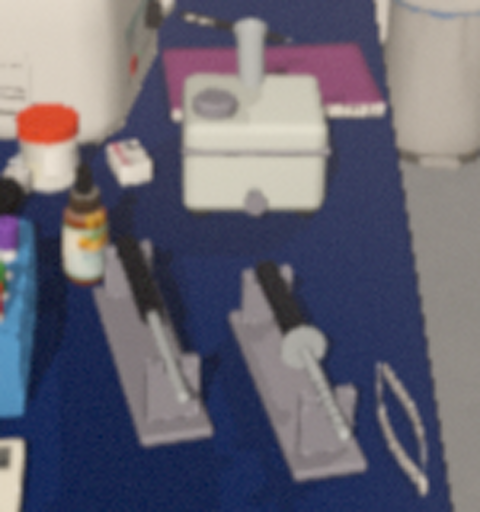

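View pics/b.png

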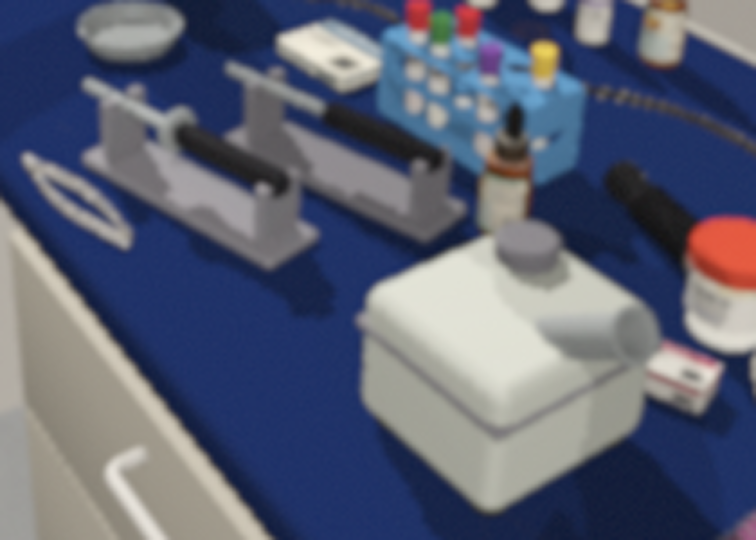

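The side crop shows the gauge rod: grip end (265,268), collar (303,345), tip (346,437). The tube rises away from the camera to its mouth at (250,25). In the scene crop the tube mouth faces right at (638,335), the collar is at (176,128) and the gauge tip at (90,85). So the rod's tip points to +y already, roughly the insertion direction. Now I'll measure.

```bash
python3 - <<'E'
from h import *
for n in("side","scene"):
    f=np.load(n+"0.npz"); P=f["P"]; im=f["image"].astype(int); c=dict(K=f["K"],M=f["M"],t=f["t"])
    ok=f["z_map"]>0; x,y,z=P[...,0],P[...,1],P[...,2]
    v,u=np.mgrid[:400,:640]
    box=(slice(130,290),slice(250,400)) if n=="side" else (slice(180,330),slice(240,450))
    roi=np.zeros_like(ok); roi[box]=1; ok&=roi
    print(n)
    # table check
    tb=ok&(im[...,0]>80)&(im[...,2]<60)&(abs(z)<.03); print(" table z",np.median(z[tb]))
    # black grips
    bl=((im.max(-1)<75)&ok&(z>.03)&(z<.075)).astype(np.uint8)
    k,l,s,ce=cv2.connectedComponentsWithStats(bl)
    for i in range(1,k):
        if s[i,4]>40:
            p=P[l==i]; m=p.mean(0); w=np.linalg.svd(p[:,:2]-m[:2],full_matrices=False)[2][0]; t=(p[:,:2]-m[:2])@w
            print(" black",s[i],m.round(4),"yaw",np.degrees(np.arctan2(w[1],w[0])).round(1),"len",np.ptp(t).round(3), 'mid',(m[:2]+w*(t.max()+t.min())/2).round(4))
    # reservoir top
    rt=ok&(abs(z-.088)<.006)&(im.min(-1)>130)
    k,l,s,ce=cv2.connectedComponentsWithStats(rt.astype(np.uint8)); i=1+np.argmax(s[1:,4]); p=P[l==i]
    print(" restop",len(p),np.median(p[:,2]).round(4),cv2.minAreaRect((p[:,:2]*1000).astype(np.float32)))
    tu=ok&(z>.106)&(z<.15)
    k,l,s,ce=cv2.connectedComponentsWithStats(tu.astype(np.uint8))
    for i in range(1,k):
        if s[i,4]>15: p=P[l==i]; print(" high",s[i],p.mean(0).round(3),p.min(0).round(3),p.max(0).round(3))
E
```

```text
side
 table z -0.001466391402869749
 black [286 203  15  27 184] [0.5394 0.0052 0.0552] yaw -73.3 len 0.101 mid [ 5.41e-01 -4.00e-04]
 black [330 211  15  23 160] [0.4378 0.0241 0.0554] yaw 105.3 len 0.089 mid [0.4381 0.023 ]
 restop 659 0.0879 ((461.436279296875, -227.7699737548828), (114.48285675048828, 113.04136657714844), 3.7622530460357666)
 high [250 130  42  15 526] [ 0.633 -0.296  0.125] [ 0.578 -0.377  0.106] [ 0.689 -0.279  0.148]
 high [323 136  11  12  97] [ 0.466 -0.293  0.117] [ 0.452 -0.311  0.106] [ 0.48  -0.276  0.131]
scene
 table z 0.0014677887324823224
 black [329 208  35  20 249] [ 0.5345 -0.0077  0.0549] yaw -72.0 len 0.099 mid [ 0.5338 -0.0055]
 black [289 215  32  20 240] [0.4294 0.0183 0.0554] yaw -73.3 len 0.093 mid [0.429  0.0197]
 black [417 231  17  13  65] [ 0.674  -0.1482  0.0311] yaw -100.3 len 0.056 mid [ 0.674 -0.148]
 restop 1725 0.0911 ((457.10211181640625, -230.8360137939453), (118.31233978271484, 109.39366149902344), 3.8403215408325195)
 high [397 264  26  18 312] [ 0.462 -0.303  0.117] [ 0.449 -0.321  0.106] [ 0.48  -0.271  0.134]
```

```bash
python3 -m pendant '[[38,-20,0,0],[38,-20,0,0],[38,-20,0,0],[38,-20,0,0],[38,-20,0,0],[38,-20,0,0],[38,-20,0,0],[38,-20,0,0]]'; python3 -m pendant '[[0,0,0,-10.4],[0,0,0,-10.4],[0,0,0,-10.4],[0,0,0,-10.4],[0,0,0,-10.4],[0,0,0,-10.4],[0,0,0,-10.4],[0,0,0,-10.4]]'; python3 - <<'E'
from h import *
s=arm.observe(); M=rot(s["orientation"]); print(M.round(3).tolist(), np.degrees(np.arctan2(M[1,0],M[0,0])), s["qpos"])
print((M.T@(np.array([.434-.02,.021,.2])-s["position"])*1000).round(1))
E
```

```text
clock: 1.1
position: [0.4825, -0.3529, 0.25]
orientation: [-0.0, 0.98, 0.201, -0.0]
contact_force: [0.3, -0.3, -0.3]
opening: 0.0855
finger_force: 0.0
clock: 2.1
position: [0.4816, -0.354, 0.2499]
orientation: [-0.0, 0.597, 0.802, -0.0]
contact_force: [0.6, 0.3, -0.2]
opening: 0.0853
finger_force: 0.0
[[-0.287, 0.958, -0.001], [0.958, 0.287, 0.0], [0.001, -0.001, -1.0]] 106.67579938449173 [ 0.81414827  0.3773151  -0.36669486  1.72665328  0.15140818  1.06638406
  0.68853023]
[378.6  42.9  50.1]
```

```bash
python3 -m pendant '[[46,8,3,0],[46,8,3,0],[46,8,3,0],[46,8,3,0],[46,8,3,0],[46,8,3,0],[46,8,3,0],[46,7,3,0]]'; python3 -m pendant '[[4,0,0,0]]'; python3 - <<'E'
from h import *
c=grab("wrist"); cv2.imwrite("pics/w1.png",c["image"]); print(c["t"],c["M"].round(2).tolist())
np.savez("w1.npz",**{k:c[k] for k in("image","P","t","K","M","z_map")})
for n in("side","scene"):
    f=grab(n); 
    cv2.imwrite(f"pics/{n}1.png",f["image"])
    np.savez(n+"1.npz",**{k:f[k] for k in("image","P","t","K","M","z_map")})
E
```

```text
clock: 3.1
position: [0.4384, 0.0181, 0.2261]
orientation: [0.0, 0.6, 0.8, -0.0]
contact_force: [-0.2, 0.6, -0.0]
opening: 0.0855
finger_force: 0.0
clock: 3.22
position: [0.4369, 0.0238, 0.2262]
orientation: [-0.0, 0.597, 0.802, 0.0]
contact_force: [0.4, -0.5, 0.4]
opening: 0.0854
finger_force: 0.0
[0.4134714  0.10036388 0.35043012] [[0.96, 0.27, 0.09], [0.29, -0.91, -0.3], [0.0, 0.32, -0.95]]
```

View pics/w1.png

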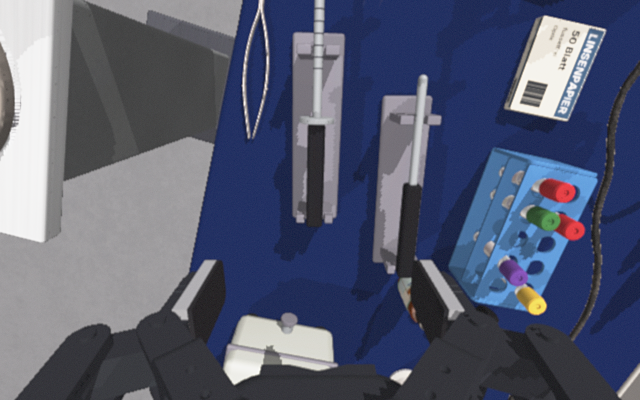

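The wrist view shows the gauge rod upright in the picture: collar edge at (317,122), grip down to (315,226). The stirrer is to its right at (410,230). I'll cast these pixels onto the grip's top plane.

```bash
python3 - <<'E'
from h import *
f=np.load("w1.npz"); c=dict(K=f["K"],M=f["M"],t=f["t"]); im=f["image"].astype(int); P=f["P"]
m=np.zeros((400,640),np.uint8); m[100:245,295:335]=(im[100:245,295:335].max(-1)<70)
k,l,s,ce=cv2.connectedComponentsWithStats(m); i=1+np.argmax(s[1:,4]); v,u=np.where(l==i); print(s[i])
q=np.array([onplane(c,a,b,.058) for a,b in zip(u,v)]); mm=q.mean(0); w=np.linalg.svd((q-mm)[:,:2],full_matrices=False)[2][0]; w*=np.sign(w[1]); t=(q-mm)[:,:2]@w
mid=mm[:2]+w*(t.min()+t.max())/2
print("len",np.ptp(t),"yaw",np.degrees(np.arctan2(w[1],w[0])),"mid",mid,"wid",np.ptp((q-mm)[:,:2]@[-w[1],w[0]]),"depth z",np.median(P[l==i][:,2]))
o=arm.observe(); M=rot(o["orientation"]); print("tool yaw",np.degrees(np.arctan2(M[1,0],M[0,0])))
print("shift tool",(M.T@(np.r_[mid,.05]-o["position"])*1000).round(1))
# side edges per row, lower half (top face)
for r in range(140,215,15):
    cc=np.where(l[r]==i)[0]; print(r,cc.min(),cc.max(),onplane(c,cc.mean(),r,.058)[:2].round(4))
# depth pts of reservoir/dish
for n in ("side1","scene1"):
    f=np.load(n+".npz");P=f["P"];im=f["image"]
    x,y,z=np.moveaxis(P,-1,0)
    gate=(f["z_map"]>0)&(z>.075)&(z<.1)&(x>.37)&(x<.55)&(y>-.32)&(y<-.15)
    p=P[gate]; print(n,len(p),cv2.minAreaRect((p[:,:2]*1000).astype(np.float32)))
    t=(f["z_map"]>0)&(z>.11)&(z<.15)&(x>.42)&(x<.52)&(y>-.36)&(y<-.24); p=P[t]; 
    if len(p): print(len(p),p.mean(0),p.min(0),p.max(0))
    d=(f["z_map"]>0)&(im.min(-1)>90)&(z>.011)&(z<.03)&(x>.4)&(x<.65)&(y>.15)&(y<.4); 
    k,l,s,ce=cv2.connectedComponentsWithStats(d.astype(np.uint8))
    for i in range(1,k):
        if s[i,4]>60: p=P[l==i]; print("dish?",s[i],cv2.minEnclosingCircle((p[:,:2]*1000).astype(np.float32)),p.mean(0).round(3))
E
```

```text
[ 305  125   20  103 1646]
len 0.09802362915833554 yaw 104.9935511125318 mid [0.43361263 0.02460506] wid 0.0165378378094782 depth z 0.05830333669891333
tool yaw 106.30637463481108
shift tool [  5.9  -2.5 176.2]
140 308 323 [0.4241 0.0592]
155 308 323 [0.428  0.0462]
170 308 323 [0.432  0.0328]
185 307 322 [0.4352 0.0187]
200 307 322 [0.4394 0.0045]
side1 823 ((461.08819580078125, -226.72195434570312), (120.00544738769531, 114.61637115478516), 3.550628900527954)
77 [ 0.46565445 -0.29469113  0.11837886] [ 0.45178382 -0.31049501  0.11003478] [ 0.48027879 -0.2780218   0.12983589]
dish? [227 270  30  27 297] ((625.243408203125, 191.1717529296875), 44.558013916015625) [0.625 0.194 0.012]
dish? [277 311  50  38 308] ((497.6096496582031, 306.099853515625), 43.86531066894531) [0.498 0.3   0.014]
scene1 2076 ((457.3385009765625, -236.52578735351562), (118.6435546875, 119.58688354492188), 4.003459453582764)
258 [ 0.46276698 -0.30413546  0.11824935] [ 0.44919796 -0.3203434   0.11005997] [ 0.48071766 -0.27871661  0.13320432]
dish? [262 180  28  15 127] ((494.73504638671875, 306.44049072265625), 46.24359893798828) [0.498 0.31  0.015]
dish? [317 186  28  14 204] ((627.1203002929688, 191.0986785888672), 44.391990661621094) [0.622 0.189 0.014]
```

```bash
python3 -m pendant '[[3,-1,35,1],[3,-1,35,0],[0,-0.5,35,0],[0,0,35,0],[0,0,20,0],[0,0,10,0],[0,0,6,0],[0,0,0,0]]'; python3 -m pendant '[[0,0,0,0],[0,0,0,0],[0,0,0,0],[0,0,0,0]]' 0; python3 -m pendant '[[0,0,0,0],[0,0,0,0]]'
```

```text
clock: 4.38
position: [0.434, 0.0253, 0.0505]
orientation: [0.0, 0.607, 0.795, 0.0]
contact_force: [0.3, -0.9, -0.6]
opening: 0.0853
finger_force: 0.0
clock: 4.88
position: [0.4339, 0.0256, 0.0506]
orientation: [0.0, 0.606, 0.795, 0.0]
contact_force: [-1.1, -0.7, 7.8]
opening: 0.015
finger_force: 58.5
clock: 5.12
position: [0.4339, 0.0257, 0.0506]
orientation: [0.0, 0.606, 0.795, 0.0]
contact_force: [-1.5, -0.4, 5.4]
opening: 0.0148
finger_force: 58.4
```

```bash
python3 -m pendant '[[0,0,-10,0],[0,0,-30,0],[0,0,-35,0],[0,0,-35,3],[0,0,-35,3],[0,0,-35,3],[0,0,-20,2.6],[0,0,0,0]]' && python3 -m pendant '[[-25,0,0,0],[-45,0,0,0],[-50,1,0,0],[-50,1,0,0],[-50,1,0,0],[-50,1,0,0],[-50,1,0,0],[-50,1,0,0]]' && python3 -m pendant '[[-45,0,0,0],[-45,0,0,0],[-40,0,0,0],[-25,0,0,0],[-10,0,0,0],[0,0,0,0]]'; python3 - <<'E'
from h import *
c=grab("wrist"); cv2.imwrite("pics/w2.png",c["image"])
np.savez("w2.npz",**{k:c[k] for k in("image","P","t","K","M","z_map")})
M=rot(arm.observe()["orientation"]);print(np.degrees(np.arctan2(M[1,0],M[0,0])))
E
```

```text
clock: 6.12
position: [0.4344, 0.0258, 0.2518]
orientation: [0.001, 0.684, 0.73, 0.001]
contact_force: [1.4, 0.3, -0.0]
opening: 0.0148
finger_force: 58.6
clock: 7.12
position: [0.4632, -0.3442, 0.2487]
orientation: [-0.001, 0.683, 0.73, -0.0]
contact_force: [0.6, -0.1, -0.9]
opening: 0.0151
finger_force: 58.6
clock: 7.88
position: [0.4743, -0.5073, 0.249]
orientation: [-0.001, 0.684, 0.73, 0.0]
contact_force: [0.7, 1.6, -1.4]
opening: 0.0152
finger_force: 58.6
93.80595159174094
```

View pics/w2.png

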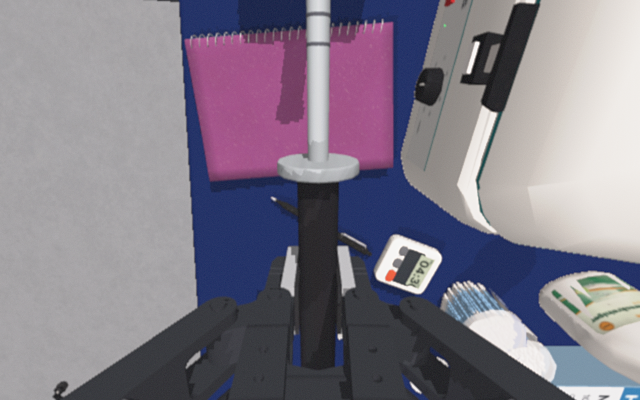

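The wrist view shows the rod held square: grip at column 318, collar at (318,168), shaft straight up the picture at column 318. The tube is out of the frame, so I'll back over it for one measurement.

```bash
python3 -m pendant '[[30,0,0,0],[45,0,0,0],[35,0,0,0],[20,0,0,0],[0,0,0,0]]'; python3 - <<'E'
from h import *
c=grab("wrist"); cv2.imwrite("pics/w3.png",c["image"]); P=c["P"]; im=c["image"].astype(int)
np.savez("w3.npz",**{k:c[k] for k in("image","P","t","K","M","z_map")})
x,y,z=np.moveaxis(P,-1,0)
top=(c["z_map"]>0)&(z>.08)&(z<.097)&(x>.36)&(x<.56)&(y<-.12)&(y>-.35)
p=P[top]; print("top",len(p),np.median(p[:,2]),cv2.minAreaRect((p[:,:2]*1000).astype(np.float32)))
t=(c["z_map"]>0)&(z>.1)&(z<.15)&(x>.42)&(x<.52)&(y<-.24)&(y>-.36)
p=P[t]; print("tube",len(p),p.min(0),p.max(0))
for a in np.arange(-.34,-.25,.008):
    q=p[abs(p[:,1]-a)<.004]
    if len(q): print(a.round(3),len(q),"x",q[:,0].min().round(4),q[:,0].max().round(4),"zmax",np.percentile(q[:,2],95).round(4))
# rod shaft line
s=(c["z_map"]>0)&(z>.22)&(abs(x-.465)<.03)&(y>-.31); q=P[s]; print("shaft",len(q),[ (b.round(3),q[abs(q[:,1]-b)<.01].mean(0).round(4)) for b in np.arange(-.3,-.2,.02) if (abs(q[:,1]-b)<.01).any()])
print(arm.observe()["position"],c["t"])
E
```

```text
clock: 8.55
position: [0.4666, -0.3765, 0.2508]
orientation: [0.0, 0.683, 0.731, 0.0]
contact_force: [1.3, -0.4, -0.6]
opening: 0.0151
finger_force: 58.6
top 9039 0.09023213936264857 ((461.8122863769531, -256.7779235839844), (120.02315521240234, 55.7067985534668), 3.9715309143066406)
tube 661 [ 0.45031646 -0.31875141  0.10002878] [ 0.48019121 -0.2660322   0.13203166]
-0.316 98 x 0.4504 0.4802 zmax 0.1198
-0.308 173 x 0.4503 0.4802 zmax 0.1294
-0.3 109 x 0.4527 0.4778 zmax 0.1307
-0.292 90 x 0.4691 0.4751 zmax 0.1208
-0.284 87 x 0.4687 0.4748 zmax 0.115
-0.276 76 x 0.4683 0.4744 zmax 0.1093
-0.268 28 x 0.4681 0.4722 zmax 0.1043
shaft 2909 [(np.float64(-0.3), array([ 0.4611, -0.2998,  0.2536])), (np.float64(-0.28), array([ 0.4598, -0.2796,  0.2537])), (np.float64(-0.26), array([ 0.4593, -0.2693,  0.2535]))]
[ 0.46621027 -0.37825938  0.25066593] [ 0.46077198 -0.29654019  0.37493616]
```

View pics/w3.png

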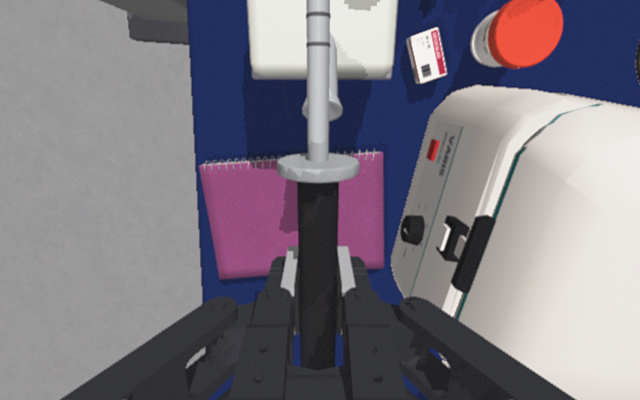

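The wrist view shows the tube under the shaft, flare at (322,108), reservoir edge at row 78, and the white appliance from column 400 rightward. Measured mouth is about (0.4653, -0.310), with z about 0.119 as expected. Next I'll check the appliance clearance and compute the pre-insert shift.

```bash
python3 - <<'E'
from h import *
for n in("w2","w3","scene0"):
    f=np.load(n+".npz");P=f["P"];x,y,z=np.moveaxis(P,-1,0)
    g=(f["z_map"]>0)&(z>.05)&(z<.4)&(x>.5)&(y<-.34)&(y>-.65)&(x<.8)
    if n=="w2": g&=np.mgrid[:400,:640][0]<220
    p=P[g]; print(n,len(p), [(a.round(2),np.percentile(p[abs(p[:,1]-a)<.02][:,0],1).round(3)) for a in np.arange(-.6,-.3,.05) if (abs(p[:,1]-a)<.02).sum()>10])
mouth=np.array([.4653,-.310,.119]); a=np.radians(-86.1); e=np.array([np.cos(a),np.sin(a),0])
o=arm.observe(); M=rot(o["orientation"])
for s,h in((170,-4.5),(136,-4.5)): print((M.T@(mouth+e*s/1000+[0,0,h/1000]-o["position"])*1000).round(1))
E
```

```text
w2 47175 [(np.float64(-0.5), np.float64(0.561)), (np.float64(-0.45), np.float64(0.563)), (np.float64(-0.4), np.float64(0.554)), (np.float64(-0.35), np.float64(0.571))]
w3 50274 [(np.float64(-0.5), np.float64(0.56)), (np.float64(-0.45), np.float64(0.563)), (np.float64(-0.4), np.float64(0.501)), (np.float64(-0.35), np.float64(0.501))]
scene0 7999 [(np.float64(-0.45), np.float64(0.561)), (np.float64(-0.4), np.float64(0.552)), (np.float64(-0.35), np.float64(0.571))]
[-101.7    3.9  136.3]
[-67.7   3.8 136.2]
```

```bash
python3 -m pendant '[[-25,1,0,0],[-45,2,0,0],[-30,1,25,-0.2],[0,0,40,0],[0,0,40,0],[0,0,22,0],[0,0,9,0],[0,0,0,0]]'; cat > m.py <<'E'
import sys
from h import *
mouth=np.array([.4653,-.310,.119]); a=np.radians(-86.1); e=np.array([np.cos(a),np.sin(a),0]); n=np.array([-e[1],e[0],0])
o=arm.observe(); M=rot(o["orientation"]); d=(np.array(o["position"])-mouth)*1000
s,h,l=d@e,d[2],d@n
print("s %.1f h %.1f lat %.1f"%(s,h,l),"yaw %.1f"%np.degrees(np.arctan2(M[1,0],M[0,0])),"tilt if tip@C",np.degrees(np.arctan2(h+4.5,s+11)).round(1),"F tool",(M.T@o["contact_force"]).round(1),"clock",o["clock"])
E
python3 m.py
```

```text
clock: 9.6
position: [0.4762, -0.4786, 0.114]
orientation: [-0.0, 0.683, 0.731, -0.0]
contact_force: [0.7, 0.4, -0.2]
opening: 0.015
finger_force: 58.6
s 169.0 h -5.0 lat -0.6 yaw 93.9 tilt if tip@C -0.2 F tool [0.4 0.7 0.2] clock 9.6
```

```bash
python3 -m pendant '[[10,0.6,-1.5,0],[10,0,0,0],[6,0,0,0],[3,0,0,0],[0,0,0,0]]'; python3 m.py; python3 -m pendant '[[2,0,0,0],[2,0,0,0],[0,0,0,0]]'; python3 m.py
```

```text
clock: 10.22
position: [0.4752, -0.4485, 0.116]
orientation: [0.0, 0.682, 0.731, -0.0]
contact_force: [0.2, -0.1, -1.2]
opening: 0.0151
finger_force: 58.6
s 138.8 h -3.0 lat 0.5 yaw 94.0 tilt if tip@C 0.6 F tool [-0.1  0.2  1.2] clock 10.225
clock: 10.6
position: [0.4748, -0.4449, 0.1157]
orientation: [0.0, 0.682, 0.731, -0.0]
contact_force: [0.0, -0.8, -1.9]
opening: 0.0151
finger_force: 58.4
s 135.2 h -3.3 lat 0.3 yaw 93.9 tilt if tip@C 0.5 F tool [-0.8 -0.   1.9] clock 10.6
```

```bash
python3 -m pendant '[[0.5,0,-4,0],[0,0,-4,0],[0,0,-4,0],[0,0,0,0]]'; python3 m.py; python3 - <<'E'
from h import *
for n in("scene","side"):
    c=grab(n); 
    if n=="scene": cv2.imwrite("pics/s4.png",cv2.resize(c["image"][200:330,340:520],None,fx=4,fy=4,interpolation=2))
E
```

```text
clock: 11.1
position: [0.4749, -0.4443, 0.1283]
orientation: [0.0, 0.682, 0.731, -0.0]
contact_force: [-0.4, -2.1, -3.1]
opening: 0.0149
finger_force: 58.6
s 134.7 h 9.3 lat 0.4 yaw 93.9 tilt if tip@C 5.4 F tool [-2.1 -0.5  3.1] clock 11.1
```

View pics/s4.png

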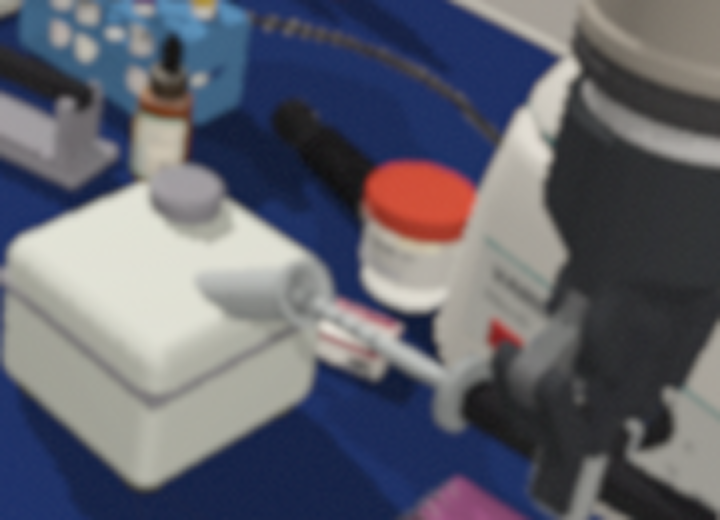

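The crop shows the tip inside the tube mouth at (300,290) and the shaft running to the collar at (455,395). The rod is pivoting as intended, so I'll continue the arc.

```bash
python3 -m pendant '[[0.4,0,-6,0],[0.8,0,-6,0],[1.2,0,-6,0],[1.5,0,-6,0],[2,0,-6,0],[2,0,-6,0],[0,0,0,0]]'; python3 m.py; python3 -m pendant '[[2.3,0,-6,0],[2.6,0,-6,0],[2.8,0,-6,0],[3.2,0,-6,0],[0,0,0,0]]'; python3 m.py
```

```text
clock: 12.08
position: [0.4745, -0.4364, 0.1646]
orientation: [0.0, 0.682, 0.731, -0.0]
contact_force: [0.1, -1.2, -1.7]
opening: 0.0149
finger_force: 58.7
s 126.7 h 45.6 lat 0.6 yaw 93.9 tilt if tip@C 20.0 F tool [-1.2 -0.   1.7] clock 12.075
clock: 12.7
position: [0.4738, -0.4251, 0.1886]
orientation: [0.0, 0.682, 0.731, 0.0]
contact_force: [-0.3, -1.2, -1.5]
opening: 0.0148
finger_force: 58.9
s 115.4 h 69.6 lat 0.7 yaw 94.0 tilt if tip@C 30.4 F tool [-1.2 -0.4  1.5] clock 12.7
```

```bash
python3 -m pendant '[[3.5,-0.3,-6,0],[3.8,-0.3,-6,0],[0,0,0,0]]'; python3 m.py; python3 - <<'E'
from h import *
c=grab("wrist"); P=c["P"]; x,y,z=np.moveaxis(P,-1,0); v,u=np.mgrid[:400,:640]
g=(c["z_map"]>0)&(u>298)&(u<338)&(v<330)&(z>.1)&(y<-.28)
for a in np.arange(-.43,-.29,.01):
    q=P[g&(abs(y-a)<.003)]
    if len(q)>3: print(a.round(3),len(q),np.percentile(q[:,2],90).round(4),q[:,0].mean().round(4))
cv2.imwrite("pics/w5.png",c["image"])
E
```

```text
clock: 13.08
position: [0.4729, -0.4176, 0.2005]
orientation: [0.0, 0.682, 0.731, 0.0]
contact_force: [0.9, -1.4, -1.8]
opening: 0.0149
finger_force: 59.1
s 107.9 h 81.5 lat 0.3 yaw 94.0 tilt if tip@C 35.9 F tool [-1.4  0.8  1.8] clock 13.075
-0.43 454 0.2154 0.4731
-0.42 677 0.2106 0.473
-0.41 731 0.2043 0.4724
-0.4 600 0.196 0.4715
-0.39 533 0.1891 0.4708
-0.38 562 0.1823 0.4703
-0.37 551 0.1839 0.4698
-0.36 212 0.1633 0.4688
-0.35 199 0.1563 0.4681
-0.34 188 0.1497 0.4676
-0.33 173 0.143 0.4667
-0.32 252 0.1354 0.4652
-0.31 456 0.1281 0.4656
-0.3 365 0.1308 0.4649
-0.29 229 0.1203 0.4653
```

View pics/w5.png

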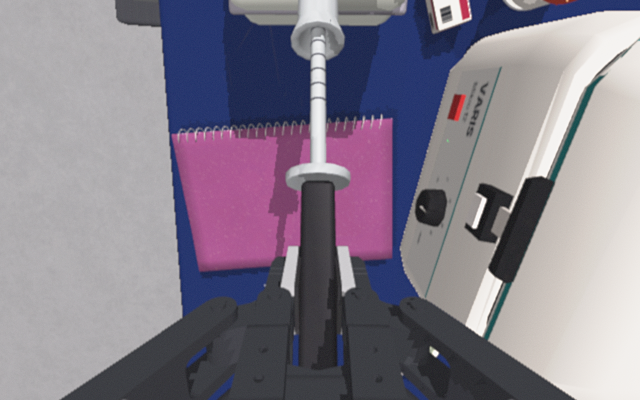

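The wrist view shows the tip in the flare at (318,28), the shaft on column 318 and the collar at (318,177). The slope measures 34.9°, so I'll drop about 4 mm square to the axis, then slide in.

```bash
python3 -m pendant '[[-1.1,0,1.6,0],[-1.1,0,1.6,0],[4,0,2.9,0],[4,0,2.9,0],[0,0,0,0]]'; python3 m.py; python3 -m pendant '[[4,0,2.8,0],[4,0,2.8,0],[4,0,2.8,0],[4,0,2.8,0],[0,0,0,0]]'; python3 m.py
```

```text
clock: 13.75
position: [0.472, -0.4115, 0.1904]
orientation: [-0.001, 0.682, 0.731, 0.0]
contact_force: [-0.0, -0.2, 0.0]
opening: 0.015
finger_force: 59.1
s 101.7 h 71.4 lat -0.2 yaw 94.0 tilt if tip@C 33.9 F tool [-0.2 -0.  -0. ] clock 13.75
clock: 14.38
position: [0.471, -0.3958, 0.1793]
orientation: [-0.0, 0.682, 0.731, 0.0]
contact_force: [0.1, 0.8, -1.0]
opening: 0.0152
finger_force: 59.1
s 86.0 h 60.3 lat -0.2 yaw 94.0 tilt if tip@C 33.7 F tool [0.8 0.2 1. ] clock 14.375
```

```bash
python3 -m pendant '[[5,0,3.5,0],[5,0,3.5,0],[5,0,3.5,0],[5,0,3.5,0],[5,0,3.5,0],[5,0,3.5,0],[0,0,0,0]]'; python3 m.py; python3 -m pendant '[[3,0,2.1,0],[3,0,2.1,0],[0,0,0,0]]'; python3 m.py
```

```text
clock: 15.25
position: [0.4689, -0.3658, 0.1583]
orientation: [-0.0, 0.682, 0.731, 0.0]
contact_force: [0.7, -0.2, -1.7]
opening: 0.0148
finger_force: 59.1
s 55.9 h 39.3 lat -0.3 yaw 94.0 tilt if tip@C 33.2 F tool [-0.2  0.7  1.7] clock 15.25
clock: 15.62
position: [0.4685, -0.3601, 0.1542]
orientation: [-0.0, 0.682, 0.731, 0.0]
contact_force: [-0.3, -0.4, -0.3]
opening: 0.0151
finger_force: 59.1
s 50.2 h 35.2 lat -0.2 yaw 94.0 tilt if tip@C 33.0 F tool [-0.4 -0.3  0.3] clock 15.625
```

Estimated 6 mm left to contact; creeping in.

```bash
python3 -m pendant '[[2,0,1.4,0],[2,0,1.4,0],[0,0,0,0]]'; python3 m.py; python3 -m pendant '[[1,0,0.7,0],[1,0,0.7,0],[0,0,0,0]]'; python3 m.py
```

```text
clock: 16.0
position: [0.4682, -0.3563, 0.1515]
orientation: [-0.0, 0.682, 0.731, 0.0]
contact_force: [-0.1, 0.7, -1.3]
opening: 0.0151
finger_force: 59.1
s 46.4 h 32.5 lat -0.2 yaw 93.9 tilt if tip@C 32.8 F tool [ 0.7 -0.1  1.3] clock 16.0
clock: 16.38
position: [0.4681, -0.3544, 0.1502]
orientation: [-0.0, 0.682, 0.731, -0.0]
contact_force: [0.4, -0.2, -1.3]
opening: 0.0151
finger_force: 59.1
s 44.5 h 31.2 lat -0.2 yaw 93.9 tilt if tip@C 32.7 F tool [-0.3  0.4  1.3] clock 16.375
```

```bash
for i in 1; do python3 -m pendant '[[0.8,0,0.6,0],[0.8,0,0.6,0],[0,0,0,0]]'; done; python3 m.py; python3 -m pendant '[[0.8,0,0.6,0],[0,0,0,0]]'; python3 m.py
```

```text
clock: 16.75
position: [0.4681, -0.3542, 0.1498]
orientation: [0.001, 0.683, 0.731, -0.0]
contact_force: [-0.6, -4.2, 4.9]
opening: 0.0149
finger_force: 60.0
s 44.3 h 30.8 lat -0.2 yaw 93.9 tilt if tip@C 32.6 F tool [-4.2 -0.9 -4.9] clock 16.75
clock: 17.0
position: [0.4682, -0.3542, 0.1498]
orientation: [0.002, 0.683, 0.731, -0.001]
contact_force: [-1.6, -4.5, 8.6]
opening: 0.0148
finger_force: 60.6
s 44.3 h 30.8 lat -0.1 yaw 93.9 tilt if tip@C 32.6 F tool [-4.4 -1.9 -8.6] clock 17.0
```

```bash
python3 -m pendant '[[0.4,0,0.3,0],[0,0,0,0]]'; python3 - <<'E'
from h import *
c=grab("wrist"); d=grab("scene")
A=cv2.resize(c["image"][60:260,220:420],(400,400)); B=cv2.resize(d["image"][225:305,365:445],(400,400),interpolation=2)
cv2.imwrite("pics/h6.png",np.hstack([A,B]))
P=c["P"];x,y,z=np.moveaxis(P,-1,0);g=(c["z_map"]>0)&(abs(x-.467)<.004)&(z>.1)&(y>-.4)&(y<-.25)
for a in np.arange(-.39,-.28,.008):
    q=P[g&(abs(y-a)<.002)]
    if len(q)>3: print(a.round(3),np.median(q[:,2]).round(4))
E
```

```text
clock: 17.25
position: [0.4682, -0.3542, 0.1498]
orientation: [0.002, 0.683, 0.73, -0.001]
contact_force: [-2.4, -5.2, 9.6]
opening: 0.0151
finger_force: 60.7
-0.374 0.169
-0.366 0.1636
-0.358 0.1583
-0.35 0.1527
-0.342 0.2104
-0.334 0.142
-0.326 0.1369
-0.318 0.1313
-0.31 0.1322
-0.302 0.1306
-0.294 0.1212
-0.286 0.1152
```

View pics/h6.png

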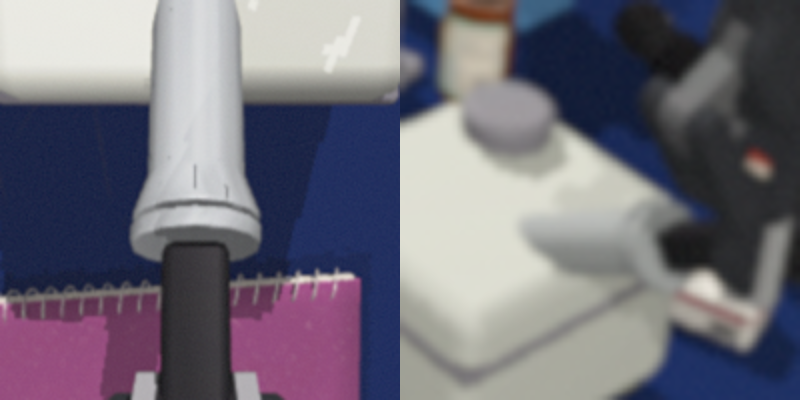

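The left half (wrist) shows the collar seated flush on the tube's flare at (196,225), and the right half (scene) agrees at (650,255). At about 11 N it is home. Now I'll withdraw to where only the tip is in the flare, then re-level by the reverse arc over the lower lip.

```bash
python3 -m pendant '[[-4,0,-2.8,0],[-8,0,-5.6,0],[-10,0,-7,0],[-10,0,-7,0],[-10,0,-7,0],[-10,0,-7,0],[-8,0,-5.6,0],[0,0,0,0]]'; python3 m.py
```

```text
clock: 18.35
position: [0.4721, -0.4125, 0.1906]
orientation: [0.0, 0.683, 0.731, -0.0]
contact_force: [-0.9, -0.1, -0.1]
opening: 0.0147
finger_force: 59.2
s 102.7 h 71.6 lat -0.2 yaw 93.9 tilt if tip@C 33.8 F tool [-0.  -0.9  0.1] clock 18.35
```

```bash
python3 -m pendant '[[-9.7,0,-6.7,0],[-3.4,0,5.5,0],[-3.2,0,5.5,0],[-3.2,0,5.5,0],[-3,0,5.7,0],[0,0,0,0]]'; python3 m.py; python3 -m pendant '[[-2.5,0,6,0],[-2.4,0,6,0],[-2.1,0,6,0],[-1.8,0,6.1,0],[0,0,0,0]]'; python3 m.py
```

```text
clock: 19.1
position: [0.4734, -0.4338, 0.1738]
orientation: [-0.001, 0.682, 0.731, 0.0]
contact_force: [0.5, -0.2, 2.4]
opening: 0.0154
finger_force: 58.5
s 124.1 h 54.8 lat -0.3 yaw 93.9 tilt if tip@C 23.7 F tool [-0.3  0.5 -2.4] clock 19.1
clock: 19.73
position: [0.4739, -0.4431, 0.1499]
orientation: [-0.0, 0.683, 0.731, -0.0]
contact_force: [-0.2, -0.0, 3.2]
opening: 0.0148
finger_force: 58.4
s 133.3 h 30.9 lat -0.5 yaw 93.9 tilt if tip@C 13.8 F tool [-0.  -0.2 -3.2] clock 19.725
```

```bash
python3 -m pendant '[[-1.5,0,6,0],[-1.2,0,6,0],[-1,0,6,0],[-0.6,0,6,0],[-0.3,0,6,0],[-0.2,0,6,0],[0,0,2,0],[0,0,0,0]]'; python3 m.py; python3 - <<'E'
from h import *
c=grab("wrist"); P=c["P"];x,y,z=np.moveaxis(P,-1,0);v,u=np.mgrid[:400,:640];g=(c["z_map"]>0)&(abs(u-318)<4)&(v<300)&(y<-.28)&(z>.08)
for a in np.arange(-.43,-.3,.01):
    q=P[g&(abs(y-a)<.003)]
    if len(q)>3: print(a.round(3),np.median(q[:,2]).round(4))
E
```

```text
clock: 20.72
position: [0.4744, -0.4476, 0.1123]
orientation: [-0.0, 0.682, 0.731, -0.0]
contact_force: [-0.4, -2.6, 3.8]
opening: 0.0149
finger_force: 58.6
s 137.9 h -6.7 lat -0.3 yaw 93.9 tilt if tip@C -0.8 F tool [-2.6 -0.5 -3.8] clock 20.725
-0.43 0.1193
-0.42 0.1195
-0.41 0.1199
-0.4 0.1276
-0.39 0.1161
-0.38 0.1165
-0.37 0.1166
-0.36 0.117
-0.35 0.1171
-0.34 0.1174
```

The rod is level within about 1.5°. Now pull out, lift and carry it to the dish.

```bash
python3 -m pendant '[[-2,0,-1.5,0],[-10,0,0,0],[-20,0,0,0],[-25,0,0,0],[-8,0,-20,0],[0,0,-40,0],[0,0,-45,0],[0,0,-35,0]]' && python3 m.py && python3 -m pendant '[[25,2,0,0],[45,5,0,0],[50,6,0,0],[50,6,0,0],[50,6,0,0],[50,6,0,0],[50,6,0,0],[50,6,0,0]]' && python3 -m pendant '[[50,6,0,0],[50,6,0,0],[50,6,0,0],[50,6,0,0],[40,4,0,0],[30,2,0,0],[10,0,0,0],[0,0,0,0]]'; python3 m.py
```

```text
clock: 21.78
position: [0.4788, -0.5133, 0.2555]
orientation: [0.0, 0.683, 0.731, -0.0]
contact_force: [0.0, -0.5, -1.0]
opening: 0.015
finger_force: 58.5
s 203.7 h 136.5 lat -0.4 yaw 93.9 tilt if tip@C 33.3 F tool [-0.5  0.   1. ] clock 21.775
clock: 22.78
position: [0.4964, -0.1394, 0.2538]
orientation: [0.0, 0.683, 0.731, -0.0]
contact_force: [1.0, -0.7, -0.8]
opening: 0.015
finger_force: 58.5
clock: 23.78
position: [0.5072, 0.1405, 0.2537]
orientation: [-0.0, 0.682, 0.731, -0.0]
contact_force: [-0.1, -0.4, -0.3]
opening: 0.0149
finger_force: 58.5
s -446.6 h 134.7 lat 72.5 yaw 94.0 tilt if tip@C 162.3 F tool [-0.4 -0.1  0.3] clock 23.775
```

```bash
python3 -m pendant '[[7,0,15,0],[6,0,25,0],[2,0,20,0],[0,0,8,0],[0,0,0,0],[0,0,0,0],[0,0,0,0],[0,0,0,0]]'; python3 - <<'E'
from h import *
o=arm.observe(); print(o["position"],np.abs(o["joint_velocities"]).max())
c=grab("wrist"); P=c["P"];x,y,z=np.moveaxis(P,-1,0);v,u=np.mgrid[:400,:640];g=(c["z_map"]>0)&(abs(u-318)<4)&(v<300)&(z>.14)
for a in np.arange(.15,.32,.015):
    q=P[g&(abs(y-a)<.003)]
    if len(q)>3: print(a.round(3),np.median(q[:,2]).round(4),q[:,0].mean().round(4))
for n in("side","scene"):
    d=grab(n); P=d["P"];x,y,z=np.moveaxis(P,-1,0);im=d["image"].astype(int)
    g=(d["z_map"]>0)&(z>.15)&(z<.21)&(x>.45)&(x<.54)&(y>.2)&(y<.36); p=P[g]; 
    if len(p): k=p[p[:,1]>p[:,1].max()-.06]; print(n,len(p),"tip y",p[:,1].max(),k[:,0].mean(),k[:,2].mean())
    b=(im.max(-1)<75)&(d["z_map"]>0)&(z>.03)&(z<.075)&(x>.48)&(x<.6)&(abs(y)<.07); print("stirrer",P[b].mean(0).round(4),b.sum())
    if n=="side": cv2.imwrite("pics/f.png",cv2.resize(d["image"][130:380,180:420],None,fx=2.4,fy=2.4))
E
```

```text
clock: 24.78
position: [0.5064, 0.156, 0.1865]
orientation: [0.0, 0.682, 0.731, 0.0]
contact_force: [0.7, 0.3, -1.9]
opening: 0.0149
finger_force: 58.5
[0.50643717 0.15598921 0.18647376] 0.0035279974646587947
0.15 0.1931 0.5067
0.165 0.1931 0.5058
0.18 0.1933 0.5048
0.195 0.1935 0.5038
0.21 0.1908 0.5028
0.225 0.1895 0.5017
0.24 0.1896 0.5007
0.255 0.1896 0.4996
side 358 tip y 0.3068322258992725 0.49862315738027096 0.18690615686688447
stirrer [ 0.5459 -0.0039  0.0547] 88
scene 81 tip y 0.3046968300174374 0.49474829330603703 0.188180450480552
stirrer [ 0.5342 -0.0073  0.055 ] 241
```

View pics/f.png

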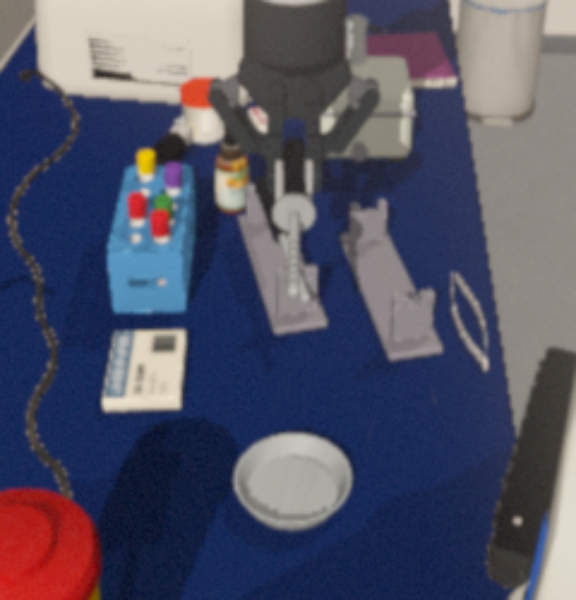

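The side crop shows the rod held level, collar at (293,213) and tip at (298,298). Allowing for parallax, that puts the tip about 1 mm from the dish centre at height 0.187. The stirrer and dropper are undisturbed, so I'm handing in.

```bash
python3 -c "
from bench import arm
print(arm.job_done())"
```

```text
the job is handed in; nothing more can be done
None
```

I pushed the gauge rod down the guide tube until its collar sat on the mouth (about 11 N), pulled it fully out, and handed the job in with the rod held steady and level (within about 1.5°), its tip about 19 cm above the drip dish; no judging result came back.

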